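Lean and lock an enamel award plaque

TASK

Lean the red enamel plaque in its finishing frame to 45 degrees by pressing its near long edge down from above, then lock it there by turning the blue knob on the frame clockwise until it stops. The enamel is brittle: use only light pressure of the fingertips, never bump or pinch the plaque, and leave the statuette, the gift box and the bear where they are.

Things in the scene. Friction and masses are not known exactly. Their poses are not given: they have to be found in the camera images.
- frame: Frame fixed to the table, yaw within 20 degrees: grey base 150 (x) x 360 (y) x 12 mm, two posts 34 x 26 mm, 150 mm high, at y = +-150 mm. Origin: middle of the base's underside; z up; -x side is near the robot. The plaque's pivot axis runs along the frame's y at x = 0, 125 mm above the table. A white disc on the -y post has a red pointer, a green mark at 45 degrees, black marks at level and upright.
- tilt (a joint): Plaque angle (rad) about its pivot. 0: level, face up. It grows as the near (-x) long edge goes down and the far edge rises, the face leaning to the robot's side; 0.785 is 45 degrees. Stops at -1.0 and 1.2. Balanced, with pivot friction (0.1 N m): it stays where it is left and takes about 2 to 5 N to turn near an edge. Pressing the far edge down turns it back.
- plaque: Flat panel, red enamel face with gold rim and rosette, 110 (x) x 180 (y) x 12 mm. Origin at its centre, on the pivot axis, half-way through its thickness; z out of the face; y along the pivot axis; -x to its near long edge. The enamel cracks at a contact force above 15 N: even the weakest grip is too much, so push with the closed fingertips and touch it slowly (under 40 mm/s).
- near_edge (a point): Middle of the plaque's near long edge, on the face side; it moves with the plaque.
- lock (a joint): Blue locking knob on top of the +y (left as the robot sees it) post (rad). 0: open, its grip bar along the frame's x. Grows as it turns clockwise seen from above; stops at 1.571 (locked, bar along the frame's y). Starts at 0 to 0.3. Slight friction (0.04 N m); it stays where it is left.
- lock_grip (a point): Point on the knob's vertical axis at the height to grip its bar, 187 mm above the table. The bar is 46 mm long, 14 mm thick; its top is 7 mm above this point and the knob's round disc (48 mm across) 23 mm below it, on a dark round foot 72 mm across.
- statuette: Gold statuette, 48 mm across, 90 mm tall, standing loose beyond the frame. Origin at the centre of its underside.
- giftbox: Red gift box, 84 x 84 x 50 mm, loose beyond the frame. Origin at the centre of its underside.
- bear: Small brown bear figure on a round base, 48 mm across, 75 mm tall, loose beside the right-hand (-y) end of the frame. Origin at the centre of its underside.

How it is judged (in metres and radians):
On the way, in this order (a step that is already met when the one before it is completed fails the run):
1. the plaque rests leaning at 45 degrees (within 8) while the knob is still open (value of joint tilt between 0.645 and 0.925 rad and value of joint lock below 0.5 rad and velocity of joint tilt between -0.1 and 0.1 rad/s), for 0.3 s.
2. the knob is turned clockwise to its stop with the plaque still at 45 degrees (value of joint tilt between 0.645 and 0.925 rad and value of joint lock above 1.35 rad), for 0.2 s.
At the end, for the whole second after the job is handed in: The plaque leans at 45 degrees (0.645 to 0.925 rad) and the knob is turned clockwise to its stop (over 1.35 rad), both at rest; statuette, gift box and bear stand within 20 mm of where they were (all of step 2 and velocity of joint tilt between -0.05 and 0.05 rad/s and velocity of joint lock between -0.05 and 0.05 rad/s and distance of each of statuette, giftbox, bear from where it was at the start of the episode below 0.02 m); the robot touches nothing.
It fails at once if the plaque is touched with more than 15 N (contact force between anything else and plaque above 15 N).
It fails at once if the statuette is moved by more than 20 mm or tipped (distance of statuette from where it was at the start of the episode above 0.02 m or angle between statuette's own z axis and vertical above 0.3 rad).
It fails at once if the gift box is moved by more than 20 mm or tipped (distance of giftbox from where it was at the start of the episode above 0.02 m or angle between giftbox's own z axis and vertical above 0.3 rad).
It fails at once if the bear is moved by more than 20 mm or tipped (distance of bear from where it was at the start of the episode above 0.02 m or angle between bear's own z axis and vertical above 0.3 rad).
It also fails if it takes over 56 s, if anything falls off the work surface, if the arm or the gripper's body presses on something with over 40 N, if the wrist force passes 120 N, or if a joint passes its speed limit or range.

ROBOT

A 6-joint arm with a two-finger parallel gripper is mounted at the origin on the work surface. World frame = base frame: x ahead of the robot, y to its left, z up, the work surface at z = 0. Lengths are in m, angles in degrees, forces in N, time in s.
With the tool pointing down it reaches from about 0.4 to 0.825 m from the base axis. Payload 7 kg.
Tool frame: the origin (TCP) lies at the centre of the arm's flange, where the gripper is bolted on; the fingertips stand 178 mm ahead of it and the grasp point (between the pads) lies 159 mm ahead of it; x points along the fingers, y is the direction in which the jaws open and shut, and the axes are right-handed (so a half turn about x gives the same grasp; the last joint's range is limited). The gripper opens to 88 mm and grips with 3 to 60 N. Pads are 19 mm wide; open, the fingers measure 130 mm over their backs; the gripper's body (78 mm by 193 mm) begins 47 mm behind the grasp point.
Start: joints at [-56.431, 20.546, 0.682, 0, -70.136, -16.507], TCP at [0.198, -0.645, 0.405] pointing down, gripper open.
Joint ranges: [-176.03, 176.03], [-82.01, 121.73], [-58.28, 71.71], [-173.87, 95.51], [-174.79, -0.11], [-173.66, 173.66]. Speed limits (degrees/s): [136.94, 136.94, 172.46, 180, 180, 180].

INTERFACE

Orientations are given as [roll, pitch, yaw] about the fixed x, y, z axes, in that order (R = Rz(yaw) Ry(pitch) Rx(roll)).
In Python, from plant import ctrl gives the robot as it stands. The module is installed in compiled form; this text tells all that it offers.
- The arm moves only by the shell command python3 -m inch 'ROWS'. ROWS is JSON, one flat list of numbers, 7 for each row, row after row: the shift along the tool's x, y, z in m, then the turn, a rotation vector about the tool's x, y, z in degrees, then the finger opening in m, from 0 to 0.0876. In form: [dx, dy, dz, rx, ry, rz, hand, dx, dy, dz, rx, ry, rz, hand, ...]. A call has 1 to 20 rows; each row shifts and turns the pose as measured when the row begins, along the tool's axes as they then stand; what a row does not reach is not made up. A row lasts 1/8 s, in which the tool goes at most 62.5 mm and 10.7 degrees, less where a joint would pass 70% of its speed; a pose out of reach is approached as far as the arm can. A call with a gripper value outside its range is refused whole. The fingers move at their own pace and stop on an object; the grip force is fixed at half the most. Time passes only in rows, so rows that do not move let the fingers close. It gives the time, the measured TCP pose, the force and the opening at its end, in the units of the state.
- ctrl.get_obs(): the state, without advancing time (a new reading comes with each control period).
- ctrl.snapshot(name): name is "scene" or "top"; returns a dict with "color" (384x512x3 uint8, red, green, blue), "depth" (384x512 float32, m along the optical axis (not along the pixel's ray), 0 where there is no reading), "K" (3x3 intrinsics, pixels), "k1" (the pictures are not rectified: a ray, as slopes to the right and down, at radius r is drawn at 1 + k1 r^2 times it, then the intrinsics apply), "position" and "attitude" of the camera in the world. Camera axes: x right, y up, looking along -z (the intrinsics and any distortion apply to the point x, -y, -z); pixel columns grow to the right and rows downward; lengths in m; the calibration is good to about 2 mm. A picture is of the moment at which its call begins.
- ctrl.close_job(): hands the job in, once; it reports no verdict.
The state is a dict: "clock": time; "joint_pos": joint angles; "qvel": joint speeds; "tau": joint torques, N m; "tool_pos": TCP position; "orientation": TCP orientation; "force": force on the tool from outside, world axes, zero at the start; "moment": the same for the moment, N m; "opening": finger opening in m.
Only numpy, scipy, OpenCV 4.12 (cv2) and the standard library are available. Lean on these libraries where they do the work, as an engineer would, in place of code of your own. Each camera call takes 0.05 s, during which the arm holds its last target.

## Working session

There is one attempt and no reset: what is moved stays moved. The work goes in short steps, Python scripts to look and compute and a shell command to move; the robot and the scene stay as the last step left them, time stands still between calls to the robot, and variables do not carry over. Pictures are saved under pics/ and viewed, and the job is handed in when it is done.

```bash
mkdir -p pics; ls
cat > h.py <<'E'
import numpy as np, cv2
from plant import ctrl
from scipy.spatial.transform import Rotation as R
def snap(n,f):
    s=ctrl.snapshot(n); np.save('%s.npy'%f,s,allow_pickle=True); cv2.imwrite('pics/%s.png'%f,s['color'][:,:,::-1]); return s
def ld(f): return np.load('%s.npy'%f,allow_pickle=True).item()
def camR(s):
    a=np.array(s['attitude'])
    return a if a.shape==(3,3) else R.from_euler('xyz',a,degrees=True).as_matrix()
def ray(s,u,v):
    K=np.array(s['K']); p=cv2.undistortPoints(np.array([[[u,v]]],float),K,np.array([s['k1'],0,0,0,0.]))[0,0]
    return camR(s)@np.array([p[0],-p[1],-1.])
def atz(s,u,v,z):
    d=ray(s,u,v);o=np.array(s['position']);return o+d*(z-o[2])/d[2]
def dep(s,u,v):
    return np.array(s['position'])+ray(s,u,v)*s['depth'][int(round(v)),int(round(u))]
E
python3 - <<'E'
from h import *
print(ctrl.get_obs())
for n in('scene','top'):
    s=snap(n,n+'0');print({k:s[k] for k in s if k not in('color','depth')})
E
```

```text
pics
{'clock': 0.0, 'joint_pos': array([-5.64303018e+01,  2.05908968e+01,  6.34604775e-01, -1.87837931e-02,
       -7.01366453e+01, -1.65041635e+01]), 'qvel': array([-0.05069021,  0.13733032,  0.02325999,  0.07704702,  0.01352982,
        0.01385896]), 'tau': array([ 2.99754516e-03, -5.82716417e+01,  2.93052417e+01,  6.99702457e+00,
        6.89351640e-03, -1.69596965e-04]), 'tool_pos': array([ 0.19799749, -0.64510707,  0.40373904]), 'orientation': array([ 95.74761533,  89.90539947, 112.80675329]), 'force': array([-0.64773792,  0.37843594,  0.07082538]), 'moment': array([-0.03975086,  0.02920966,  0.0450499 ]), 'opening': 0.08757090475038107}
{'K': array([[367.6976996 ,   0.        , 261.17383213],
       [  0.        , 367.6976996 , 192.86250804],
       [  0.        ,   0.        ,   1.        ]]), 'k1': -0.06552939960889928, 'position': array([ 0.9579739 , -0.53514159,  0.74449366]), 'attitude': array([45.131038  , -0.87130757, 32.14654242])}
{'K': array([[390.81222111,   0.        , 257.39835347],
       [  0.        , 390.81222111, 189.34260958],
       [  0.        ,   0.        ,   1.        ]]), 'k1': -0.1380164633323996, 'position': array([ 0.55373934, -0.01092407,  1.0836742 ]), 'attitude': array([  5.3649188 ,  -1.11237783, -90.64076192])}
```

View pics/scene0.png

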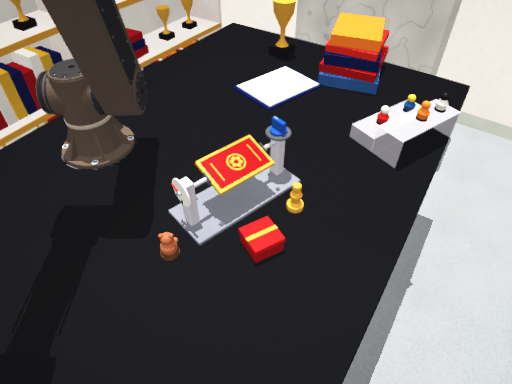

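View pics/top0.png

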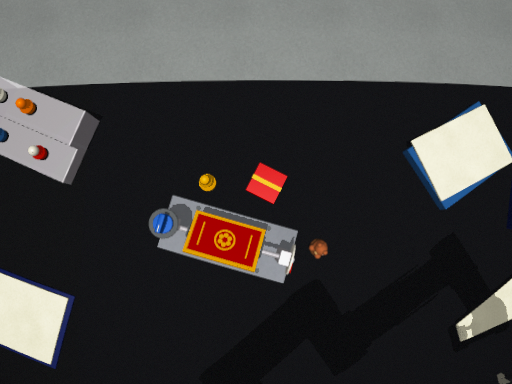

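The scene view shows the frame near the image middle, with the knob at (278,127), the disc post at (185,195) and the bear at (169,245). In the top view the knob is at (163,223), the plaque centre at (225,240) and the disc post at (287,258).

Run:
```python
from h import *
t=ld('top0'); c=t['color'][185:295,140:340,::-1]; cv2.imwrite('pics/c1.png',cv2.resize(c,None,fx=4,fy=4,interpolation=cv2.INTER_CUBIC))
s=ld('scene0'); c=s['color'][105:255,155:310,::-1]; cv2.imwrite('pics/c2.png',cv2.resize(c,None,fx=4,fy=4,interpolation=cv2.INTER_CUBIC)[:600])
```

```text
(no output)
```

View pics/c1.png

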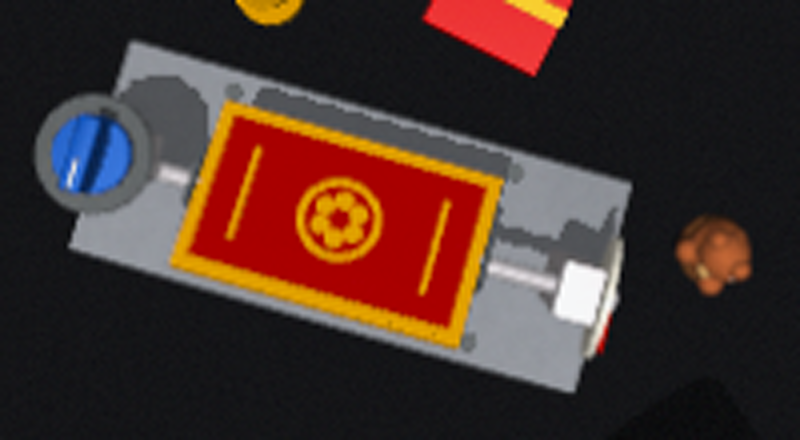

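View pics/c2.png

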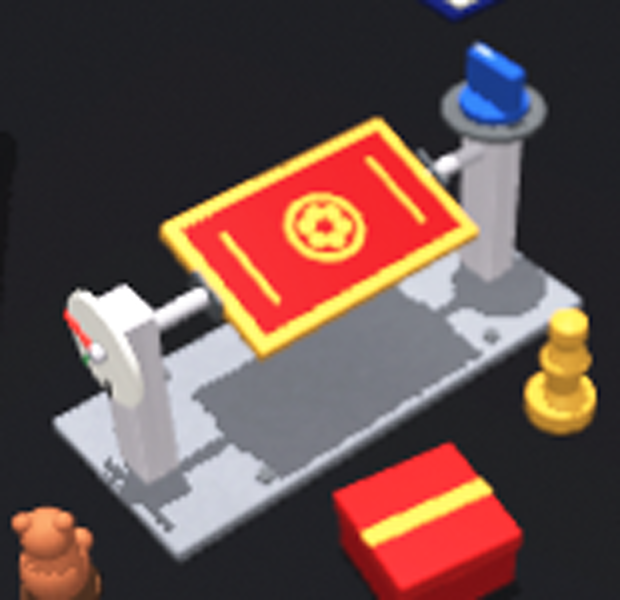

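Run:
```python
from h import *
for f in('top0','scene0'):
    s=ld(f)
    if f=='top0':
        C=[(133,42),(630,183),(573,390),(70,248)]; P=[atz(s,140+u/4-.375,185+v/4-.375,.012) for u,v in C]
        P=np.array(P);print(P.round(4),P.mean(0),[np.linalg.norm(P[i]-P[i-1]).round(4) for i in range(4)])
        y=P[0]+P[3]-P[1]-P[2];print('yaw',np.degrees(np.arctan2(-y[0],y[1])))
        for n,(u,v) in dict(knob=(93,155),knob_a=(108,118),knob_b=(80,195),ctr=(338,219)).items(): print(n,atz(s,140+u/4-.375,185+v/4-.375,.125 if n=='ctr' else .194))
        Q=[(228,100),(503,182),(458,348),(172,263)]
        for u,v in Q: print(dep(s,140+(u*.95+.05*338)/4-.375,185+(v*.95+.05*220)/4-.375))
    # plane: red/gold mask
    c=s['color'].astype(int)
    m=(c[...,0]>120)&(c[...,1]<60)&(c[...,2]<60)&(s['depth']>0)
    reg=np.zeros_like(m); 
    if f=='top0': reg[205:275,182:268]=1
    else: reg[135:190,196:274]=1
    v,u=np.nonzero(m&reg.astype(bool)); X=np.array([dep(s,a,b) for a,b in zip(u,v)])
    cc=X.mean(0);n=np.linalg.svd(X-cc)[2][2];n*=np.sign(n[2]);print(f,len(X),cc,n, 'tilt',np.degrees(np.arccos(n[2])),'res',np.std((X-cc)@n))
```

```text
[[ 0.6403  0.2004  0.012 ]
 [ 0.5402 -0.1405  0.012 ]
 [ 0.4    -0.0993  0.012 ]
 [ 0.4993  0.2434  0.012 ]] [0.51993482 0.05099391 0.012     ] [np.float64(0.1475), np.float64(0.3553), np.float64(0.1461), np.float64(0.3568)]
yaw -16.261817631814015
knob [0.56123617 0.18716177 0.194     ]
knob_a [0.58225736 0.17863741 0.194     ]
knob_b [0.5385416  0.19454765 0.194     ]
ctr [0.52177694 0.05198916 0.125     ]
[0.59169307 0.11721827 0.11417797]
[ 0.54202166 -0.04420827  0.11520569]
[ 0.44964496 -0.01657439  0.15152607]
[0.49815803 0.14522532 0.14483644]
top0 1977 [0.52083069 0.05035496 0.13308841] [ 0.30931518 -0.0905262   0.94664097] tilt 18.8014736116532 res 0.0016836630433937415
scene0 1208 [0.52218917 0.04665727 0.13287204] [ 0.30506852 -0.09102041  0.94797072] tilt 18.56362441425833 res 0.0013017041052265684
```

Run:
```python
from h import *
t=ld('top0'); c=t['color'][205:245,145:185,::-1]; cv2.imwrite('pics/k1.png',cv2.resize(c,None,fx=14,fy=14,interpolation=cv2.INTER_CUBIC))
o=ctrl.get_obs();Rm=R.from_euler('xyz',o['orientation'],degrees=True).as_matrix();print(Rm.round(3))
```

```text
[[-0.001 -0.293  0.956]
 [ 0.001  0.956  0.293]
 [-1.     0.002 -0.   ]]
```

View pics/k1.png

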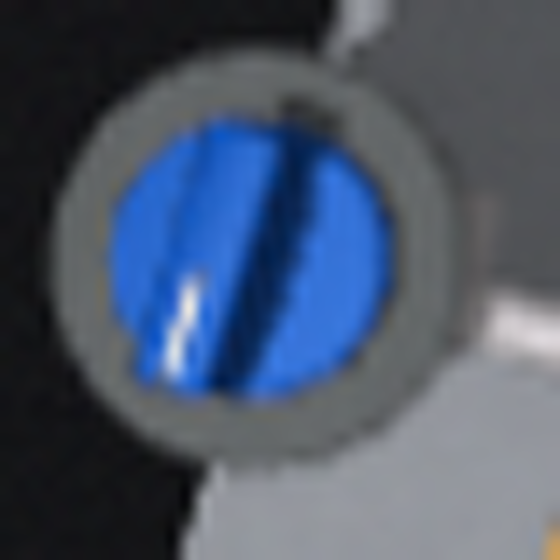

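```bash
cat >> h.py <<'E'
YAW=-16.3; O=np.array([.520,.051,0.])
FX=R.from_euler('z',YAW,degrees=True).as_matrix()
def togo(p,yz):
    """remaining move to TCP p (world), tool down, tool z at yaw yz; shift in tool axes (before turning), rotvec tool axes"""
    o=ctrl.get_obs();A=R.from_euler('xyz',o['orientation'],degrees=True)
    a=np.radians(yz);z=np.array([np.cos(a),np.sin(a),0]);x=np.array([0,0,-1.]);y=np.cross(z,x)
    B=R.from_matrix(np.c_[x,y,z])
    print('t',round(o['clock'],2),'pos',o['tool_pos'].round(4),'shift',(A.inv().apply(np.array(p)-o['tool_pos'])).round(4),'turn',np.degrees((A.inv()*B).as_rotvec()).round(2),'F',o['force'].round(2),'q',o['joint_pos'].round(1),'open',round(o['opening'],4))
def fr(x,y,z): return O+FX@np.array([x,y,z])
E
python3 - <<'E'
from h import *
s=ld('top0')
print('bar',atz(s,145+213/14-.46,205+257/14-.46,.194),'foot',atz(s,145+257/14-.46,205+255/14-.46,.157),'exp',fr(0,.15,0))
s=ld('scene0');c=s['color'][110:150,260:300,::-1]; cv2.imwrite('pics/k2.png',cv2.resize(c,None,fx=14,fy=14,interpolation=cv2.INTER_CUBIC))
print(fr(-.038,-.015,.178)); togo([.479,.047,.404],163.7)
E
python3 -m inch '[0,0.0362,0.0295,0,0,0,0,0,0.0362,0.0295,0,0,0,0,0,0.0362,0.0295,0,0,0,0,0,0.0362,0.0295,0,0,0,0,0,0.0362,0.0295,0,0,0,0,0,0.0362,0.0295,0,0,0,0,0,0.0362,0.0295,0,0,0,0,0,0.0362,0.0295,0,0,0,0]'
```

```text
bar [0.56235972 0.19437137 0.194     ] foot [0.56301883 0.19535473 0.157     ] exp [0.56210001 0.19497079 0.        ]
[0.4793174  0.04726826 0.178     ]
t 0.1 pos [ 0.198  -0.6451  0.4038] shift [0.0006 0.5792 0.4717] turn [-1.4664e+02  1.1000e-01 -5.0000e-02] F [-0.26 -0.02 -0.31] q [-56.4  20.6   0.6  -0.  -70.1 -16.5] open 0.0876
clock: 1.1
tool_pos: [0.3409, -0.2911, 0.4003]
orientation: [108.4, 89.5, 125.1]
force: [1.1, 0.7, 1.5]
opening: 0.0135
```

View pics/k2.png

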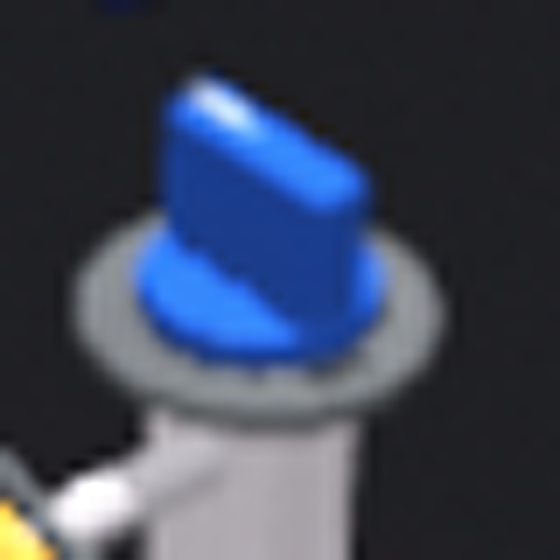

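The knob position agrees with the frame fit to 1 mm. Next I finish the travel and turn.

```bash
python3 - <<'E'
from h import *
s=ld('scene0');a=atz(s,260+200/14-.46,110+88/14-.46,.194);b=atz(s,260+345/14-.46,110+188/14-.46,.194);print(a,b,(a+b)/2,np.degrees(np.arctan2(*(b-a)[[1,0]])))
E
python3 -m inch '[0,0.0362,0.0295,-9.9,0,0,0]'
python3 - <<'E'
from h import *
togo([.479,.047,.404],163.7)
E
```

```text
[0.5425078  0.20593709 0.194     ] [0.58267506 0.19180736 0.194     ] [0.56259143 0.19887222 0.194     ] -19.38045848832855
clock: 1.23
tool_pos: [0.3589, -0.2464, 0.4004]
orientation: [97.7, 89.5, 124.5]
force: [1.2, 0.4, 1.1]
opening: 0.0035
t 1.23 pos [ 0.3589 -0.2464  0.4004] shift [-0.0022  0.2078  0.2395] turn [-136.91    0.53   -0.29] F [1.16 0.42 1.06] q [ -8.5  -2.5 -27.8  -0.4 -65.  -54.5] open 0.0035
```

```bash
python3 -m inch '[0,0.026,0.030,0,0,0,0,0,0.026,0.030,0,0,0,0,0,0.026,0.030,0,0,0,0,0,0.026,0.030,0,0,0,0,0,0.026,0.030,0,0,0,0,0,0.026,0.030,0,0,0,0,0,0.026,0.030,0,0,0,0,0,0.026,0.030,0,0,0,0,0,0,0,-10,0,0,0,0,0,0,-10,0,0,0,0,0,0,-10,0,0,0,0,0,0,-10,0,0,0,0,0,0,-10,0,0,0,0,0,0,-10,0,0,0,0,0,0,-10,0,0,0,0,0,0,-10,0,0,0,0,0,0,-10,0,0,0,0,0,0,-10,0,0,0]'
python3 - <<'E'
from h import *
togo([.479,.047,.404],163.7)
E
```

```text
clock: 3.48
tool_pos: [0.4786, 0.0617, 0.3979]
orientation: [25.4, 89.3, 155.8]
force: [0.4, -0.2, 0.3]
opening: 0.0002
t 3.48 pos [0.4786 0.0617 0.3979] shift [-0.0062  0.0093 -0.0114] turn [-33.23   0.75  -0.12] F [ 0.38 -0.24  0.28] q [ 30.5   2.7 -22.9  -0.7 -64.9  10.3] open 0.0002
```

```bash
python3 -m inch '[-0.003,0.009,-0.011,0,0.7,0,0,-0.002,0,0,-8.3,0,0,0,0,0,0,-8.3,0,0,0,0,0,0,-8.3,0,0,0,0,0,0,-8.3,0,0,0,0,0,0,0,0,0,0]'
python3 - <<'E'
from h import *
togo([.479,.047,.338],163.7)
snap('scene','s1')
E
```

```text
clock: 4.22
tool_pos: [0.478, 0.0435, 0.4028]
orientation: [74.7, 89.5, -121.7]
force: [0.3, -1.5, 0.3]
opening: 0.0005
t 4.22 pos [0.478  0.0435 0.4028] shift [ 0.0647 -0.0042 -0.0001] turn [-0.14  0.13 -0.46] F [ 0.27 -1.46  0.35] q [ 28.9   2.1 -23.2   0.3 -65.1  44.6] open 0.0005
```

View pics/s1.png

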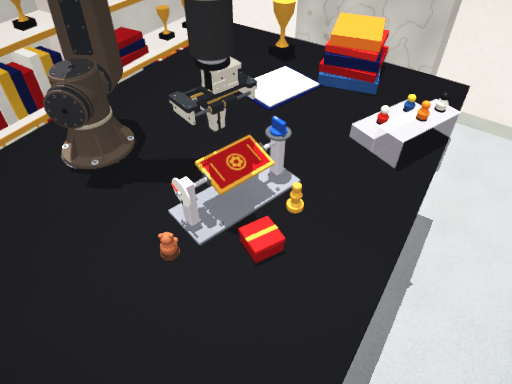

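The picture shows closed fingertips at (216,125), over the near long edge and clear of the posts. I'm descending to just above contact.

```bash
python3 -m inch '[0.012,-0.004,0,0,0,0,0,0.012,0,0,0,0,0,0,0.012,0,0,0,0,0,0,0.01,0,0,0,0,0,0,0.006,0,0,0,0,0,0,0.004,0,0,0,0,0,0,0,0,0,0,0,0,0]'
python3 - <<'E'
from h import *
togo([.479,.047,.283],163.7)
s=snap('scene','s2');c=s['color'][80:230,155:310,::-1]; cv2.imwrite('pics/s2.png',cv2.resize(c,None,fx=4,fy=4,interpolation=cv2.INTER_CUBIC)[:600])
E
```

```text
clock: 5.15
tool_pos: [0.4786, 0.0468, 0.3417]
orientation: [69.0, 89.4, -128.0]
force: [0.0, -0.9, 0.9]
opening: 0.0004
t 5.15 pos [0.4786 0.0468 0.3417] shift [ 0.0587 -0.0009 -0.0005] turn [-0.72  0.21 -0.55] F [ 0.04 -0.9   0.95] q [ 29.2   5.4 -28.3   0.3 -56.9  43.6] open 0.0004
```

View pics/s2.png

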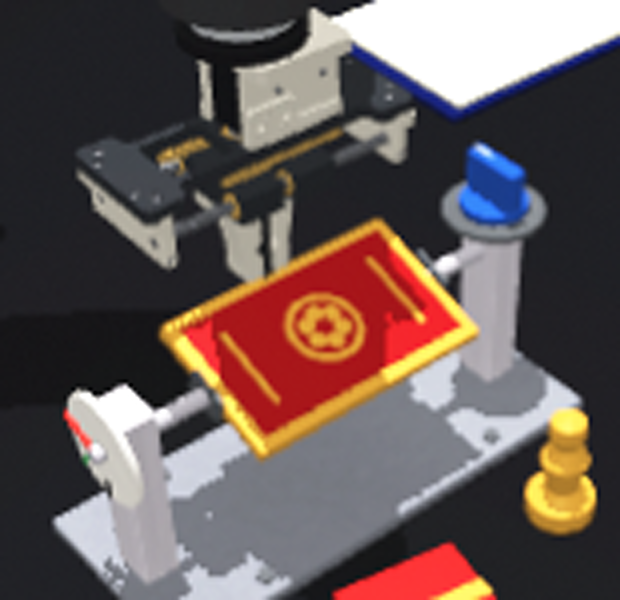

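Run:
```python
from h import *
s=ld('s2')
def proj(p):
    c=camR(s).T@(np.array(p)-s['position']);q=np.array([[c[0],-c[1],-c[2]]])
    u=cv2.projectPoints(q,np.zeros(3),np.zeros(3),np.array(s['K']),np.array([s['k1'],0,0,0,0.]))[0].ravel()
    return u,(u-[155,80])*4
t=-.328
print('tip',proj([.4786,.0468,.1637]))
for tt in(.006,):
  for y in (-.09,-.015,.09):
    for sg in(1,-1): print(y,sg,proj(fr(-sg*.055*np.cos(t)-tt*np.sin(t),y,.125-sg*.055*np.sin(t)+tt*np.cos(t))))
```

```text
tip (array([220.09447376, 147.10530916]), array([260.37789505, 268.42123662]))
-0.09 1 (array([193.9644784 , 161.69753922]), array([155.85791362, 326.79015686]))
-0.09 -1 (array([219.88422588, 193.9571861 ]), array([259.53690353, 455.82874438]))
-0.015 1 (array([217.98019799, 149.59595773]), array([251.92079194, 278.3838309 ]))
-0.015 -1 (array([243.72994687, 180.22684523]), array([354.91978749, 400.90738093]))
0.09 1 (array([248.79886779, 134.13352348]), array([375.19547115, 216.53409392]))
0.09 -1 (array([274.19961243, 162.70669342]), array([476.79844971, 330.82677369]))
```

The tip and the plaque project where they should. I move 3 mm inward and press slowly.

```bash
python3 -m inch '[0.002,-0.001,-0.0035,0,0,0,0,0.003,0,0,0,0,0,0,0.003,0,0,0,0,0,0,0.003,0,0,0,0,0,0,0.003,0,0,0,0,0,0,0.003,0,0,0,0,0,0,0.003,0,0,0,0,0,0]'
python3 - <<'E'
from h import *
togo(fr(-.035,-.015,.283),163.7)
s=snap('scene','s3');c=s['color'][80:230,155:310,::-1]; cv2.imwrite('pics/s3.png',cv2.resize(c,None,fx=4,fy=4,interpolation=cv2.INTER_CUBIC)[:600])
E
```

```text
clock: 6.08
tool_pos: [0.4828, 0.0467, 0.3216]
orientation: [77.4, 89.5, -119.6]
force: [-1.6, -0.4, 3.2]
opening: 0.0004
t 6.08 pos [0.4828 0.0467 0.3216] shift [0.0386 0.0001 0.0004] turn [-0.7   0.11 -0.46] F [-1.63 -0.42  3.19] q [ 28.9   7.  -29.5   0.3 -54.   43.9] open 0.0004
```

View pics/s3.png

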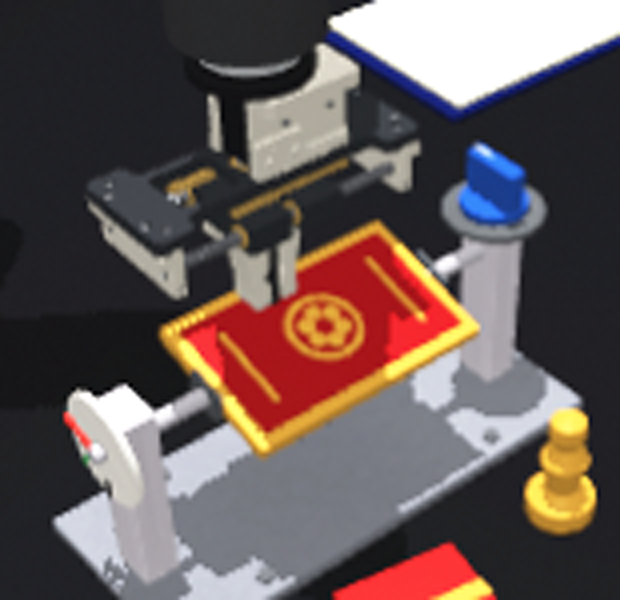

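Contact: the tips rest on the near rim band around (262,300), with 3 N on the wrist.

```bash
python3 -m inch '[0.003,0,0,0,0,0,0,0.003,0,0,0,0,0,0,0.003,0,0,0,0,0,0,0.003,0,0,0,0,0,0,0.003,0,0,0,0,0,0,0.003,0,0,0,0,0,0]'; python3 -m inch '[0.003,0,0,0,0,0,0,0.003,0,0,0,0,0,0,0.003,0,0,0,0,0,0]'
python3 - <<'E'
from h import *
togo(fr(-.035,-.015,.286),163.7)
s=snap('scene','s4');c=s['color'][80:230,155:310,::-1]; cv2.imwrite('pics/s4.png',cv2.resize(c,None,fx=4,fy=4,interpolation=cv2.INTER_CUBIC)[:600])
E
```

```text
clock: 6.88
tool_pos: [0.482, 0.0467, 0.3023]
orientation: [67.8, 89.5, -129.3]
force: [-2.3, 1.7, 4.5]
opening: 0.0005
clock: 7.25
tool_pos: [0.4828, 0.0466, 0.2933]
orientation: [83.1, 89.6, -113.9]
force: [0.3, -1.2, 4.2]
opening: 0.0007
t 7.25 pos [0.4828 0.0466 0.2933] shift [0.0073 0.0003 0.0005] turn [-0.68  0.06 -0.44] F [ 0.27 -1.15  4.17] q [ 28.9   8.9 -31.6   0.3 -49.9  43.9] open 0.0007
```

View pics/s4.png

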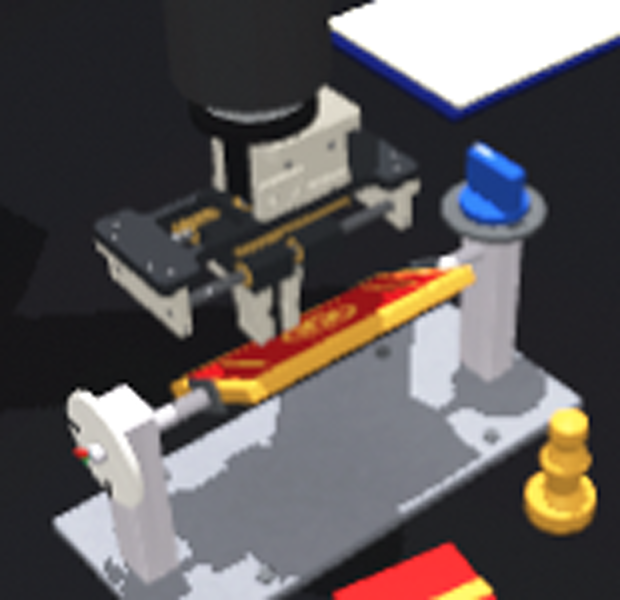

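Face now tilts towards the robot. Tip height 0.115 gives about 0.59 rad, so 7 mm remain.

```bash
python3 -m inch '[0.0025,0,0,0,0,0,0,0.0025,0,0,0,0,0,0,0.0025,0,0,0,0,0,0,0,0,0,0,0,0,0]'
python3 - <<'E'
from h import *
togo(fr(-.035,-.015,.286),163.7)
s=snap('scene','s5');c=s['color'][80:230,155:310,::-1]; cv2.imwrite('pics/s5.png',cv2.resize(c,None,fx=4,fy=4,interpolation=cv2.INTER_CUBIC)[:600])
c=s['color'][170:210,165:205,::-1]; cv2.imwrite('pics/d5.png',cv2.resize(c,None,fx=14,fy=14,interpolation=cv2.INTER_CUBIC))
E
```

```text
clock: 7.8
tool_pos: [0.4831, 0.0466, 0.2849]
orientation: [85.5, 89.6, -111.4]
force: [-0.2, 0.6, 2.0]
opening: 0.0001
t 7.8 pos [0.4831 0.0466 0.2849] shift [-0.0011  0.0005  0.0008] turn [-0.69  0.03 -0.41] F [-0.24  0.56  1.99] q [ 28.9   9.5 -32.1   0.3 -48.7  43.9] open 0.0001
```

View pics/d5.png

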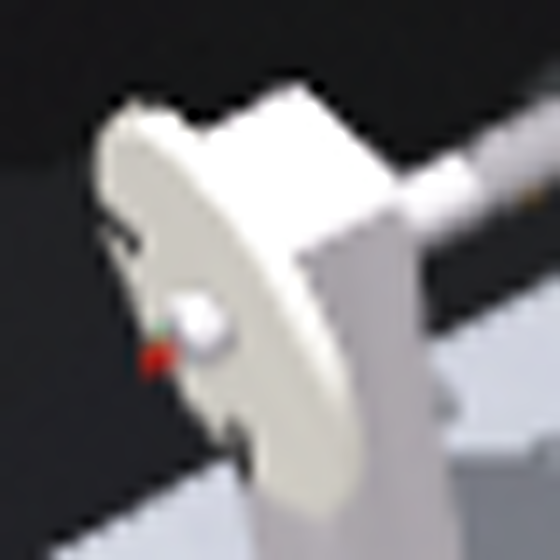

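View pics/s5.png

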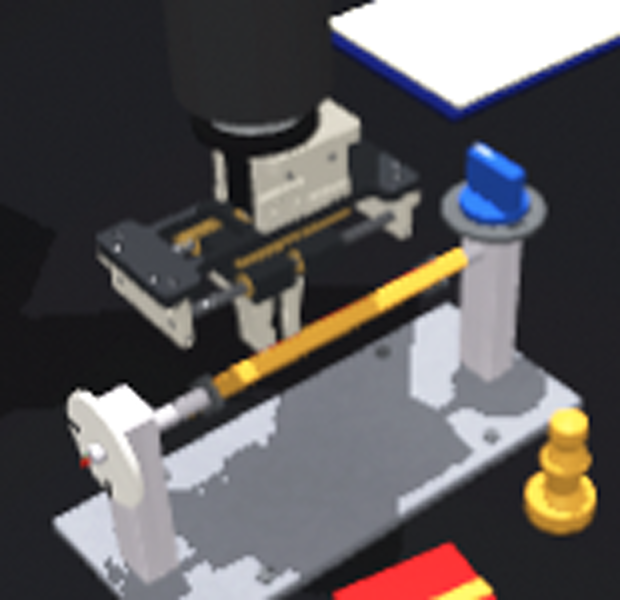

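The pointer at (155,360) covers the green mark at (165,330), which puts it near 45 degrees or slightly over. I retreat straight up and measure from the top camera.

```bash
python3 -m inch '[-0.003,0,0,0,0,0,0,-0.006,0,0,0,0,0,0,-0.015,0,0,0,0,0,0,-0.025,0,0,0,0,0,0,-0.025,0,0,0,0,0,0,-0.025,0,0,0,0,0,0,-0.025,0,0,0,0,0,0,0,0,0,0,0,0,0.0876]'
python3 - <<'E'
from h import *
togo(fr(0,.15,.400),162.5)
s=snap('scene','s6');s=snap('top','t6')
c=s['color'][185:295,140:340,::-1]; cv2.imwrite('pics/t6.png',cv2.resize(c,None,fx=4,fy=4,interpolation=cv2.INTER_CUBIC))
E
```

```text
clock: 8.85
tool_pos: [0.4823, 0.047, 0.4139]
orientation: [69.9, 89.5, -127.1]
force: [0.1, -0.1, -0.2]
opening: 0.0059
t 8.85 pos [0.4823 0.047  0.4139] shift [ 0.0124 -0.165  -0.033 ] turn [ 0.47  0.18 -0.49] F [ 0.14 -0.13 -0.19] q [ 29.    2.1 -21.7   0.2 -66.7  43.9] open 0.0059
```

View pics/s6.png

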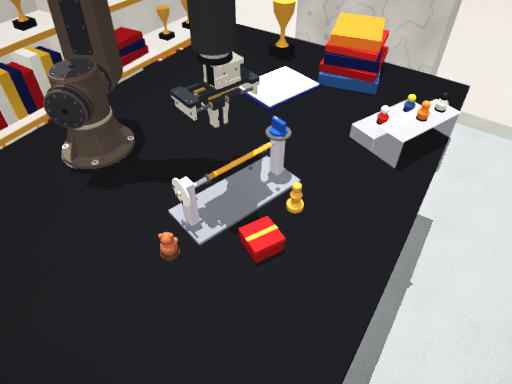

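View pics/t6.png

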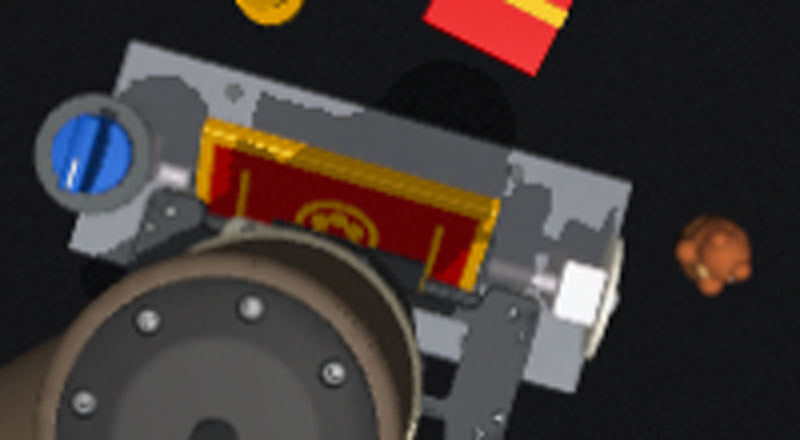

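The plaque is free and leaning towards the robot. The scene view sees it edge-on at (237,160), and the upper half shows in the top view.

Run:
```python
from h import *
s=ld('t6');c=s['color'].astype(int)
m=(c[...,0]>70)&(c[...,1]<.75*c[...,0])&(c[...,2]<50)&(s['depth']>0)
reg=np.zeros_like(m);reg[212:262,190:266]=1
m&=reg
v,u=np.nonzero(m);X=np.array([dep(s,a,b) for a,b in zip(u,v)])
for it in range(4):
    cc=np.median(X,0) if it==0 else X.mean(0);n=np.linalg.svd(X-cc)[2][2];n*=np.sign(n[2]);r=(X-cc)@n;print(len(X),n.round(3),np.degrees(np.arccos(n[2])),r.std(),X[:,2].min(),X[:,2].max());X=X[abs(r)<max(.003,2*r.std())]
nf=FX.T@n; print('frame normal',nf,'tilt',np.arctan2(-nf[0],nf[2]))
```

```text
1540 [-0.675  0.203  0.709] 44.812916158822986 0.004172497038723857 0.11609998234035579 0.32058560884968546
1484 [-0.671  0.199  0.714] 44.4199947314721 0.0019296691193171846 0.11609998234035579 0.17460797098195824
1405 [-0.685  0.203  0.7  ] 45.60807639420071 0.001394336561037379 0.11609998234035579 0.17460797098195824
1350 [-0.691  0.205  0.693] 46.098536582147226 0.0011831119652938571 0.11609998234035579 0.17460797098195824
frame normal [-0.72052942  0.00239587  0.69342023] tilt 0.8045684816071345
```

Tilt ≈ 0.80 rad, inside the band. Next is the knob.

```bash
python3 -m inch '[0,-0.028,-0.0055,0,0,0,0.0876,0,-0.028,-0.0055,0,0,0,0.0876,0,-0.028,-0.0055,0,0,0,0.0876,0,-0.028,-0.0055,0,0,0,0.0876,0,-0.028,-0.0055,0,0,0,0.0876,0,-0.028,-0.0055,0,0,0,0.0876,0,0,0,0,0,0,0.0876]'
python3 - <<'E'
from h import *
togo([.5622,.195,.346],162.5)
E
```

```text
clock: 9.82
tool_pos: [0.5672, 0.2104, 0.4024]
orientation: [55.2, 88.8, -141.7]
force: [1.0, -0.3, -0.8]
opening: 0.0824
t 9.82 pos [0.5672 0.2104 0.4024] shift [ 0.0567  0.0151 -0.0004] turn [ 0.57  0.7  -1.02] F [ 1.02 -0.3  -0.82] q [ 38.8  14.5  -8.2  -0.  -68.5  34.2] open 0.0824
```

```bash
python3 -m inch '[0,0.009,0,0.5,0.7,-1,0.0876,0,0.004,0,0,0,0,0.0876,0,0,0,0,0,0,0.0876]'
python3 - <<'E'
from h import *
togo([.5622,.195,.346],162.5)
s=snap('scene','s7');c=s['color'][60:210,185:340,::-1]; cv2.imwrite('pics/s7.png',cv2.resize(c,None,fx=4,fy=4,interpolation=cv2.INTER_CUBIC)[:600])
E
```

```text
clock: 10.2
tool_pos: [0.5627, 0.1975, 0.4012]
orientation: [54.1, 89.9, -143.3]
force: [-0.1, -0.6, -0.0]
opening: 0.0876
t 10.2 pos [0.5627 0.1975 0.4012] shift [ 0.0552  0.0025 -0.0003] turn [ 0.06  0.05 -0.07] F [-0.1  -0.59 -0.04] q [ 38.1  13.4  -9.9  -0.  -66.8  34.5] open 0.0876
```

View pics/s7.png

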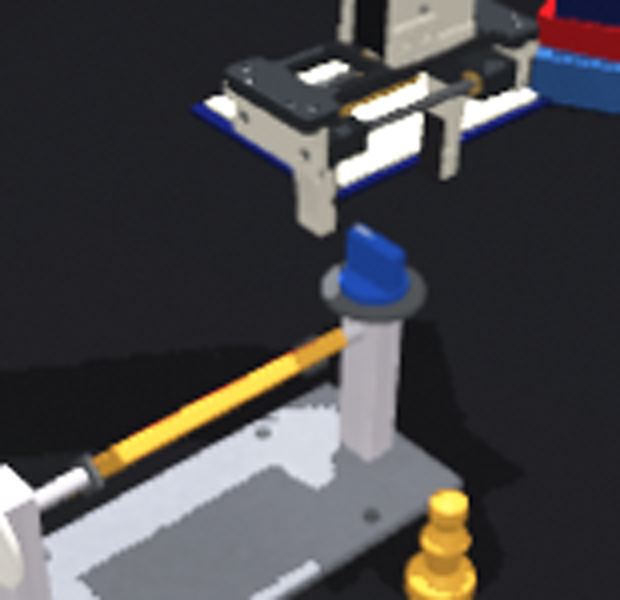

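Open fingers straddle the knob at (375,260), with the bar in the gap's plane. I narrow to 50 mm so the inner finger stays off the plaque, then descend.

```bash
python3 -m inch '[0,0.0025,0,0,0,0,0.05,0.01,0,0,0,0,0,0.05,0.01,0,0,0,0,0,0.05,0.01,0,0,0,0,0,0.05,0.01,0,0,0,0,0,0.05,0.007,0,0,0,0,0,0.05,0.003,0,0,0,0,0,0.05,0,0,0,0,0,0,0.05]'
python3 - <<'E'
from h import *
togo([.5622,.195,.348],162.5)
s=snap('scene','s8');c=s['color'][60:210,185:340,::-1]; cv2.imwrite('pics/s8.png',cv2.resize(c,None,fx=4,fy=4,interpolation=cv2.INTER_CUBIC)[:600])
E
```

```text
clock: 11.25
tool_pos: [0.5618, 0.1944, 0.3473]
orientation: [51.1, 89.9, -146.3]
force: [0.9, -0.5, 0.1]
opening: 0.05
t 11.25 pos [0.5618 0.1944 0.3473] shift [-0.0007 -0.0007 -0.0003] turn [ 0.02  0.07 -0.09] F [ 0.88 -0.47  0.14] q [ 37.9  15.5 -14.4  -0.  -60.2  34.6] open 0.05
```

View pics/s8.png

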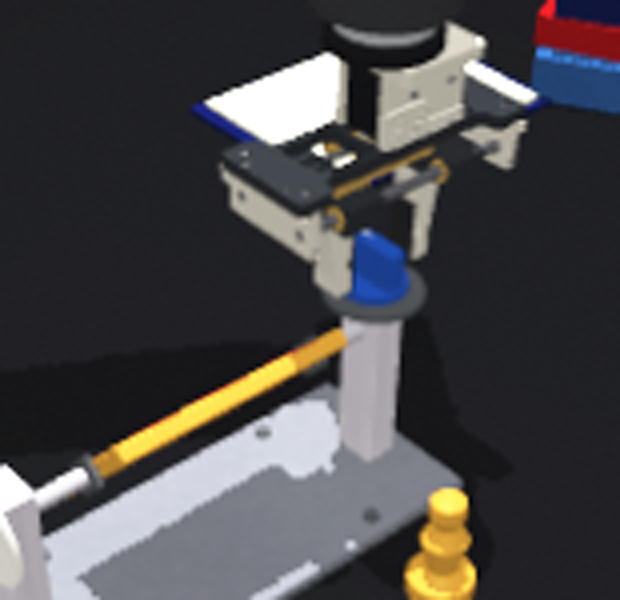

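The fingers straddle the bar at (380,265) and no contact shows. Closing.

```bash
python3 -m inch '[0,0,0,0,0,0,0.03,0,0,0,0,0,0,0.018,0,0,0,0,0,0,0.008,0,0,0,0,0,0,0.008,0,0,0,0,0,0,0.008,0,0,0,0,0,0,0.008]'
python3 - <<'E'
from h import *
togo([.5622,.195,.348],162.5)
E
```

```text
clock: 12.05
tool_pos: [0.5624, 0.1961, 0.3485]
orientation: [-104.1, 89.8, 58.5]
force: [-0.5, 0.6, -0.7]
opening: 0.014
t 12.05 pos [0.5624 0.1961 0.3485] shift [ 0.0005  0.0011 -0.0002] turn [ 0.05 -0.06  0.23] F [-0.49  0.56 -0.7 ] q [ 38.   15.5 -14.2  -0.1 -60.1  34.6] open 0.014
```

Gripped: opening 14.0 mm equals the bar thickness. Turning clockwise is +rx, since the tool x axis points down.

```bash
python3 -m inch '[0,0,0,5,0,0,0.008,0,0,0,7,0,0,0.008,0,0,0,7,0,0,0.008,0,0,0,7,0,0,0.008,0,0,0,0,0,0,0.008]'
python3 - <<'E'
from h import *
togo([.5622,.195,.348],73.7);print(ctrl.get_obs()['moment'])
s=snap('scene','s9');c=s['color'][60:210,185:340,::-1]; cv2.imwrite('pics/s9.png',cv2.resize(c,None,fx=4,fy=4,interpolation=cv2.INTER_CUBIC)[:600])
E
```

```text
clock: 12.68
tool_pos: [0.5624, 0.1963, 0.3486]
orientation: [-79.0, 89.8, 56.8]
force: [1.1, 1.9, -0.0]
opening: 0.0138
t 12.68 pos [0.5624 0.1963 0.3486] shift [ 0.0005  0.0011 -0.0008] turn [62.14  0.17  0.18] F [ 1.14  1.87 -0.02] q [ 38.   15.5 -14.2  -0.1 -60.1   7.9] open 0.0138
[ 0.4908127   0.09040025 -0.03648914]
```

View pics/s9.png

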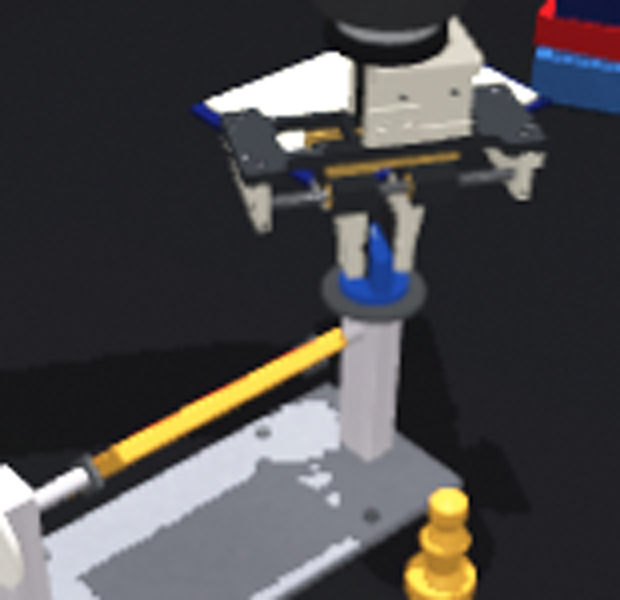

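The bar at (380,255) turns with the gripper. The plaque hasn't changed and the forces are small, so I continue.

```bash
python3 -m inch '[0,0,0,7,0,0,0.008,0,0,0,8,0,0,0.008,0,0,0,8,0,0,0.008,0,0,0,8,0,0,0.008,0,0,0,8,0,0,0.008,0,0,0,8,0,0,0.008,0,0,0,0,0,0,0.008]'
python3 - <<'E'
from h import *
togo([.5622,.195,.348],73.7);print(ctrl.get_obs()['moment'])
E
```

```text
clock: 13.6
tool_pos: [0.5626, 0.1964, 0.3485]
orientation: [-35.7, 89.7, 53.0]
force: [0.2, 1.4, -0.7]
opening: 0.0135
t 13.6 pos [0.5626 0.1964 0.3485] shift [ 0.0005  0.0004 -0.0014] turn [15.02  0.23  0.12] F [ 0.21  1.4  -0.65] q [ 38.   15.5 -14.2  -0.1 -60.  -39.2] open 0.0135
[ 6.02191826e-01  1.19258249e-01 -3.36763550e-04]
```

```bash
python3 -m inch '[0,0,0,5,0,0,0.008,0,0,0,5,0,0,0.008,0,0,0,3,0,0,0.008,0,0,0,2,0,0,0.008,0,0,0,2,0,0,0.008]'
python3 - <<'E'
from h import *
togo([.5622,.195,.348],73.7);print(ctrl.get_obs()['moment'])
s=snap('scene','s10');c=s['color'][60:210,185:340,::-1]; cv2.imwrite('pics/s10.png',cv2.resize(c,None,fx=4,fy=4,interpolation=cv2.INTER_CUBIC)[:600])
E
```

```text
clock: 14.22
tool_pos: [0.5627, 0.1964, 0.3486]
orientation: [-21.6, 89.7, 50.9]
force: [0.4, 1.5, -1.9]
opening: 0.0139
t 14.22 pos [0.5627 0.1964 0.3486] shift [ 0.0006  0.     -0.0015] turn [-1.18  0.24  0.1 ] F [ 0.38  1.54 -1.88] q [ 38.   15.5 -14.2  -0.1 -60.  -55.4] open 0.0139
[ 0.59221386 -0.03580078  0.51202326]
```

View pics/s10.png

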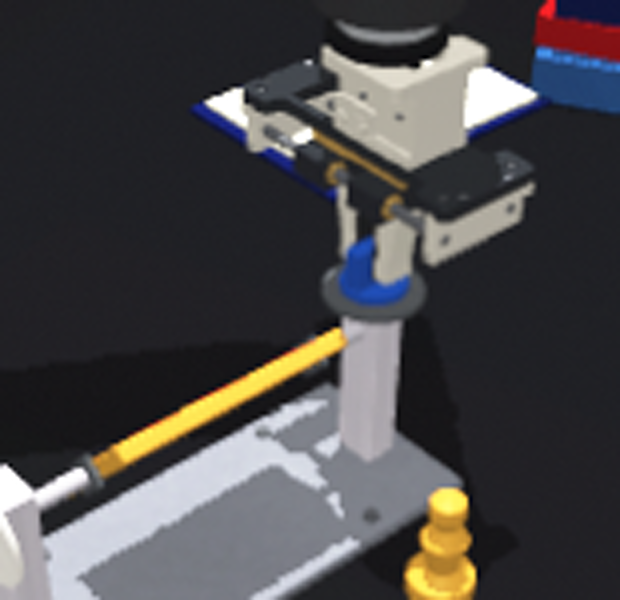

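The moment about z jumped to 0.5 N m at the expected angle, so the knob is at its stop. I release and rise.

```bash
python3 -m inch '[0,0,0,0,0,0,0.03,0,0,0,0,0,0,0.05,0,0,0,0,0,0,0.05,-0.01,0,0,0,0,0,0.05,-0.015,0,0,0,0,0,0.05,-0.02,0,0,0,0,0,0.05,-0.02,0,0,0,0,0,0.05,-0.02,0,0,0,0,0,0.05,0,0.03,0,0,0,0,0.05,0,0.03,0,0,0,0,0.05,0,0.03,0,0,0,0,0.05,0,0.03,0,0,0,0,0.05,0,0,0,0,0,0,0.05]'
python3 - <<'E'
from h import *
togo([.5622,.195,.348],73.7)
s=snap('scene','s11');s=snap('top','t11')
c=s['color'][185:295,140:340,::-1]; cv2.imwrite('pics/t11.png',cv2.resize(c,None,fx=4,fy=4,interpolation=cv2.INTER_CUBIC))
E
```

```text
clock: 15.9
tool_pos: [0.4452, 0.2316, 0.4476]
orientation: [-35.6, 89.2, 37.0]
force: [-0.1, 0.4, -0.1]
opening: 0.0505
t 15.9 pos [0.4452 0.2316 0.4476] shift [ 0.1006 -0.1218 -0.0009] turn [-1.18  0.66  0.48] F [-0.12  0.41 -0.07] q [ 50.    2.2 -17.1   0.2 -69.9 -67.6] open 0.0505
```

View pics/s11.png

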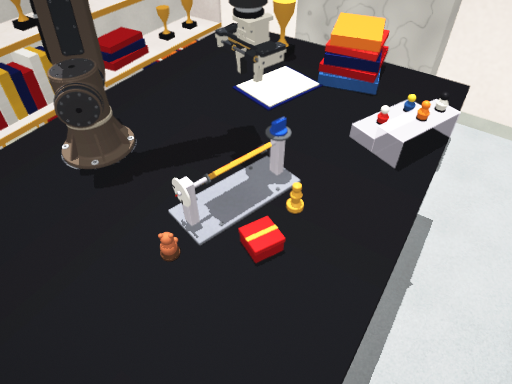

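View pics/t11.png

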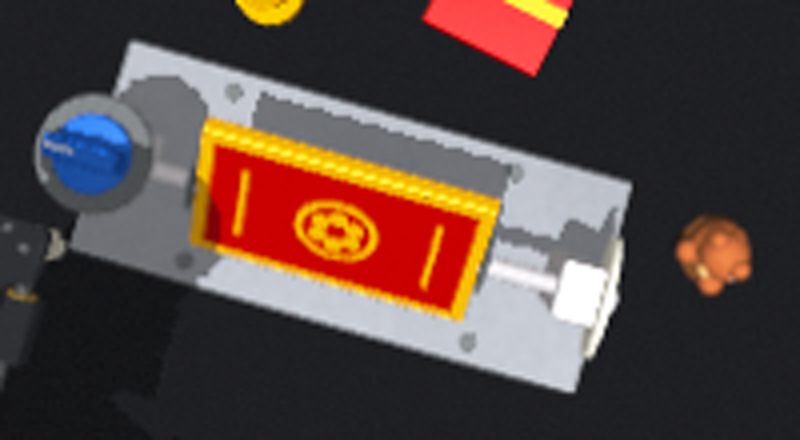

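Run:
```python
from h import *
s=ld('t11');c=s['color'].astype(int)
m=(c[...,0]>100)&(c[...,1]<70)&(c[...,2]<60)&(s['depth']>0)
reg=np.zeros_like(m);reg[215:266,188:262]=1
v,u=np.nonzero(m&reg);X=np.array([dep(s,a,b) for a,b in zip(u,v)])
for it in range(3):
    cc=X.mean(0);n=np.linalg.svd(X-cc)[2][2];n*=np.sign(n[2]);r=(X-cc)@n;X=X[abs(r)<2.5*r.std()]
nf=FX.T@n;print(len(X),r.std(),'tilt',np.arctan2(-nf[0],nf[2]))
c=s['color'][205:245,145:185,::-1]; cv2.imwrite('pics/k11.png',cv2.resize(c,None,fx=14,fy=14,interpolation=cv2.INTER_CUBIC))
z=ld('top0')
for n,(a,b,cc,d) in dict(stat=(165,195,195,222),box=(158,208,240,292),bear=(234,264,304,334)).items():
    print(n,np.abs(s['color'][a:b,cc:d].astype(int)-z['color'][a:b,cc:d]).mean())
print(abs(ctrl.get_obs()['qvel']).max())
```

```text
1245 0.0010275019380865367 tilt 0.8266339324965528
stat 16.46337448559671
box 15.022692307692308
bear 16.553703703703704
1.275291302162588
```

View pics/k11.png

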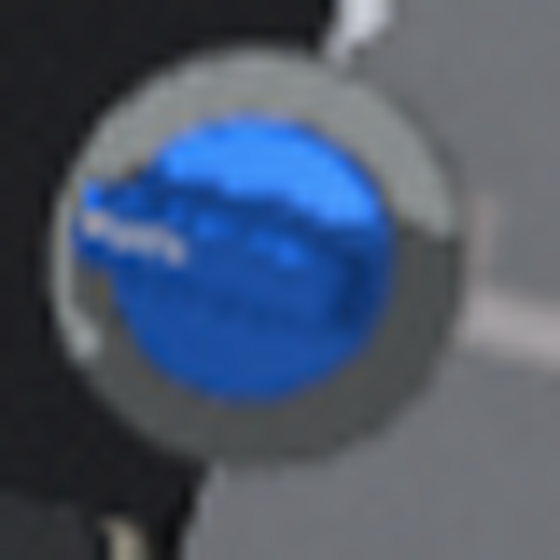

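The bar now lies along the frame's y, from (90,200) to (380,270). The plaque tilt measures 0.827 rad, and the figures sit at their original pixels (bear (715,250), gift-box corner (535,75) and statuette (270,10) in the crop). I let the arm settle and hand in.

```bash
python3 -m inch '[0,0,0,0,0,0,0.05,0,0,0,0,0,0,0.05,0,0,0,0,0,0,0.05]'
python3 - <<'E'
from h import *
print(abs(ctrl.get_obs()['qvel']).max()); print(ctrl.close_job())
E
```

```text
clock: 16.38
tool_pos: [0.4479, 0.2312, 0.4473]
orientation: [-39.0, 89.2, 33.4]
force: [-0.6, -0.0, -1.8]
opening: 0.0499
0.3818591338929136
the job is handed in; nothing more can be done
None
```

I leaned the plaque to about 45° and turned the knob clockwise to its stop, then backed the arm clear and handed the job in at 16.4 s. No verdict was reported.

- **Plaque:** I pressed the near edge down with the closed fingertips at about 24 mm/s. The wrist showed about 5 N at most when I read it between moves. Plane fits to the top camera's depth gave a tilt of 0.80 rad before I turned the knob and 0.83 rad at the end. The two differ by about 0.02 rad, and both are inside 0.645–0.925.
- **Knob:** I gripped the bar (the fingers stopped at 14 mm, the bar's thickness) and turned it about 90°. At the expected angle the moment rose to about 0.5 N m, which I took as the stop. In the last picture the bar lies along the frame's y. My rough reading of its angle came out about 6° short, around 1.47 rad, which is still above 1.35.
- **Statuette, gift box and bear:** they look unmoved by eye in the before and after pictures. My pixel-difference check on them settled nothing: it came out at 15–17 grey levels for all three, probably because the lighting changed.

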